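# Start the platform screw of a bench shaker

### The arm

A 6-joint arm with a two-finger parallel gripper is mounted at the origin on a cart in front of the work surface, level with it; the furniture and walls round the work are solid. World frame = base frame: x ahead of the robot, y to its left, z up, the work surface at z = 0. Lengths are in m, angles in rad, forces in N, time in s.
With the tool pointing down it reaches from about 0.35 to 0.775 m from the base axis. Payload 7.3 kg.
Tool frame: the origin (TCP) lies on the centre line of the jaws, within the pads' length; the fingertips stand robot.nose_length ahead of it and the grasp point (between the pads) is the TCP (robot.nose_length is the distance from the TCP to the fingertips, in m); z points along the fingers, y is the direction in which the jaws open and shut (so a half turn about z gives the same grasp; the last joint's range is limited). The gripper opens to 92 mm and grips with 3 to 60 N. Pads are 19 mm wide; open, the fingers measure 130 mm over their backs; the gripper's body (75 mm by 190 mm) begins 47 mm behind the grasp point.
Start: joints at [-1.336, 0.342, 1.524, -0, 1.275, -0.146], TCP at [0.195, -0.487, 0.246] pointing down, gripper open.
Joint ranges: [-2.53, 2.53], [-0.77, 2.02], [0.04, 2.7], [-1, 4.14], [0.28, 2.66], [-3.11, 3.11]. Speed limits (rad/s): [2.57, 2.57, 3.14, 3.14, 3.14, 3.14].

### API

Orientations are given as [roll, pitch, yaw] about the fixed x, y, z axes, in that order (R = Rz(yaw) Ry(pitch) Rx(roll)).
In Python, from cell import robot, read_camera gives the robot as it stands.
- The arm moves only by the shell command python3 -m crank 'ROWS' [FORCE]. ROWS is JSON, a list of rows, each a list of 7 numbers: the shift along the tool's x, y, z in cm, then the turn, a rotation vector about the tool's x, y, z in degrees, then the opening, from 0 (shut) to 1 (fully open). In form: [[tx, ty, tz, wx, wy, wz, jaw], ...]. A call has 1 to 5 rows; each row is the pose to reach, as a shift and turn from the pose commanded when the call began, along the tool's axes at that moment; what a row does not reach only later rows make up. A row lasts 1/8 s, in which the tool goes at most 62.5 mm and 10.7 degrees, less where a joint would pass 70% of its speed; a pose out of reach is approached as far as the arm can. A call with a gripper value outside its range is refused whole. The fingers move at their own pace and stop on an object; FORCE is the grip in N (left out, the last holds). Time passes only in rows, so rows that repeat a pose let the fingers close. It gives the time, the measured TCP pose, the force and the opening at its end, in the units of the state.
- robot.observe(): the state, without advancing time (a new reading comes with each control period).
- read_camera(name): name is "scene" or "top" or "wrist"; returns a dict with "frame" (384x512x3 uint8, red, green, blue), "intrinsics" (3x3 intrinsics, pixels), "R" (3x3) and "t" (3): a world point X has camera coordinates R X + t. Camera axes: x right, y down, z forward; pixel columns grow to the right and rows downward; lengths in m; the calibration is good to about 2 mm. A picture is of the moment at which its call begins. There is no depth.
- robot.hand_in(): hands the job in, once; it reports no verdict.
The state is a dict: "time": time; "qpos": joint angles; "qvel": joint speeds; "joint_efforts": joint torques, N m; "tool_pos": TCP position; "tool_rot": TCP orientation; "contact_force": force on the tool from outside, world axes, zero at the start; "torque": the same for the moment, N m; "opening": finger opening in m.
Only numpy, scipy, OpenCV 4.12 (cv2) and the standard library are available. Lean on these libraries where they do the work, as an engineer would, in place of code of your own. Each camera call takes 0.05 s, during which the arm holds its last target.

### The job

Start the wing-headed screw that fixes the platform of the bench shaker: pick up the larger of the two T-handled fork keys by its handle, set it upright and square over the screw until it sits fully down, and only then turn the screw clockwise (seen from above) with it by at least an eighth of a turn. Leave the key standing upright on the screw, and leave the smaller key alone.

Things in the scene. Friction and masses are not known exactly. Their poses are not given: they have to be found in the camera images.
- fork_key_grip (a point): Larger fork key, loose, upright, 102 mm tall, 0.2-0.33 kg: grey handle bar 84 mm long (x), 12 mm thick (y), 14 mm high, over an 11 mm steel shank and a steel fork head. This point: centre of the bar, on the key's axis, 95 mm above its underside; x along the bar, z up the shank. A half turn about z leaves the key the same.
- fork_key_foot (a point): Underside of the larger key's fork head, on its axis; axes as at the grip. Head 50 mm (x) by 46 mm (y), 28 mm high; its two jaws leave a slot 18 mm wide and 20 mm deep, open at both ends, running along x (parallel to the handle bar).
- small_key_grip (a point): Smaller fork key, a bystander of the same form, loose: handle bar 60 mm long, fork head 34 mm (x) by 32 mm (y), slot only 4 mm wide, too narrow for the screw; 102 mm tall. This point: centre of its bar, 95 mm above its underside; x along the bar, z up.
- screw_base (a point): Wing-headed screw in the middle of the shaker. This point: on its upright axis, on the flat hub (76 mm across, 68 mm above the worktop) on which the key's jaws come to rest. The wing is an upright flat bar 36 mm long (x, turns with the screw), 6 mm thick (y), top 16 mm above this point; z up. It fits along the larger key's slot, 6 mm of room each side.
- clamp_screw (a joint): Angle of the screw in rad: 0 at the start, growing clockwise seen from above, stop at 1.6; it stays where it is left and resists with about 0.1 N m. A centred key has about 0.34 rad of free play either way before its jaws push the wing.
- shaker: Bench shaker, fixed: white base 150 mm (x) by 170 mm (y), aluminium platform 160 x 180 mm with its top 62 mm above the worktop, a steel bar along each of its two short edges up to 77 mm. Origin: centre of its underside; dial and display at its -x side.

How it is judged:
By the outcome, as a careful person would: the job done as asked, in the order asked, and still so for the second after the job is handed in, with the robot touching nothing.
It also fails if it takes over 48 s, if anything falls off the work surface, if the arm or the gripper's body presses on something with over 40 N, if the wrist force passes 120 N, or if a joint passes its speed limit or range.

## Working session

There is one attempt and no reset: what is moved stays moved. The work goes in short steps, Python scripts to look and compute and a shell command to move; the robot and the scene stay as the last step left them, time stands still between calls to the robot, and variables do not carry over. Pictures are saved under pics/ and viewed, and the job is handed in when it is done.

```bash
ls; mkdir -p pics
python3 - <<'E'
from cell import robot, read_camera
import cv2
print(robot.observe()); print(robot.nose_length)
for n in ["scene","top","wrist"]:
    c=read_camera(n); cv2.imwrite(f"pics/{n}0.png",c["frame"][:,:,::-1]); print(n,c["intrinsics"].tolist(),c["R"].round(4).tolist(),c["t"])
E
```

```text
pics
{'time': 0.0, 'qpos': array([-1.33601653e+00,  3.42726440e-01,  1.52503230e+00,  7.95419130e-08,
        1.27538345e+00, -1.45993717e-01]), 'qvel': array([ 0.00034378, -0.00152163, -0.00042355, -0.000248  ,  0.00040697,
        0.00068022]), 'joint_efforts': array([-8.32124351e-05, -4.31241202e+01, -2.44217813e+01,  7.14426208e-02,
        5.58364042e-02, -1.54662716e-04]), 'tool_pos': array([ 0.19504452, -0.48701431,  0.24503767]), 'tool_rot': array([-3.14005961e+00, -2.25494747e-04,  3.80773319e-01]), 'contact_force': array([-0.61881057, -0.57444893,  0.15960909]), 'torque': array([ 0.00043595,  0.02501346, -0.03739068]), 'opening': 0.09212987429495427}
0.019
scene [[459.78972912428236, 0.0, 260.90410883984225], [0.0, 459.78972912428236, 187.59517792837312], [0.0, 0.0, 1.0]] [[-0.4194, -0.9077, -0.0152], [-0.4353, 0.2157, -0.8741], [0.7967, -0.36, -0.4855]] [0.30355463 0.29325331 0.75975869]
top [[454.4462590163836, 0.0, 262.4503594681927], [0.0, 454.4462590163836, 191.70210046975737], [0.0, 0.0, 1.0]] [[-0.0089, -1.0, -0.0004], [-0.98, 0.0088, -0.199], [0.1989, -0.0014, -0.98]] [0.10461344 0.54708423 0.89525662]
wrist [[276.35696368857896, 0.0, 254.81726701550943], [0.0, 276.35696368857896, 192.95937188801383], [0.0, 0.0, 1.0]] [[0.3715, -0.9284, -0.0014], [-0.8994, -0.3603, 0.2474], [-0.2302, -0.0906, -0.9689]] [-0.52381538 -0.0322063   0.38887274]
```

View pics/scene0.png

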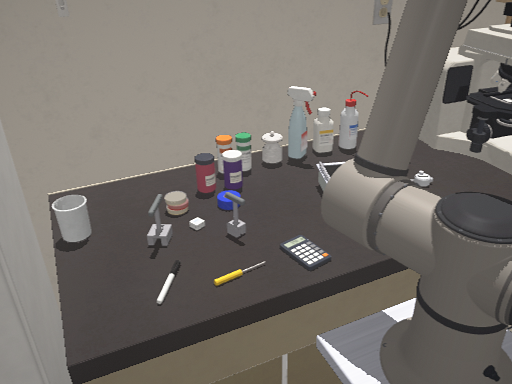

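View pics/top0.png

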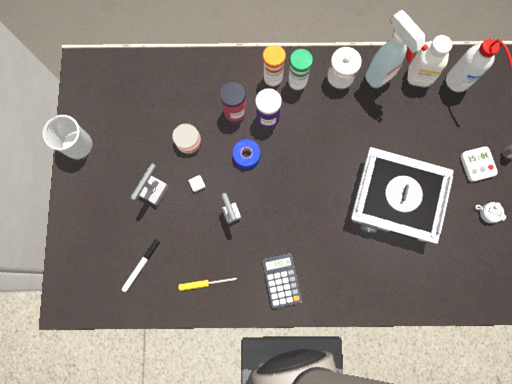

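View pics/wrist0.png

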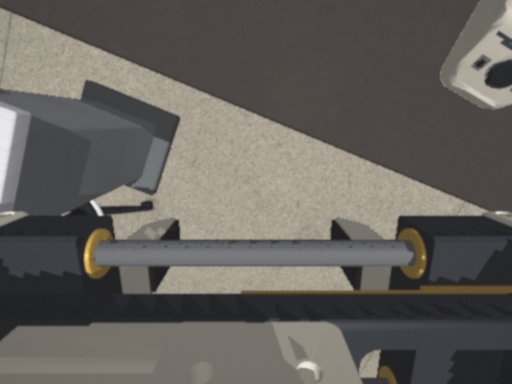

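The top view shows the larger key with its bar near (143,182) and head near (153,190). The small key is near (230,208), and the shaker screw is near (404,193). I'll zoom in on each.

Run:
```python
import cv2,numpy as np
t=cv2.imread("pics/top0.png");s=cv2.imread("pics/scene0.png")
a=cv2.resize(t[155:215,120:180],(390,390),interpolation=cv2.INTER_CUBIC)
b=cv2.resize(t[155:215,374:434],(390,390),interpolation=cv2.INTER_CUBIC)
cv2.imwrite("pics/z1.png",np.hstack([a,b]))
cv2.imwrite("pics/z2.png",cv2.resize(s[185:255,130:190],(480,560),interpolation=cv2.INTER_CUBIC))
```

```text
(no output)
```

View pics/z1.png

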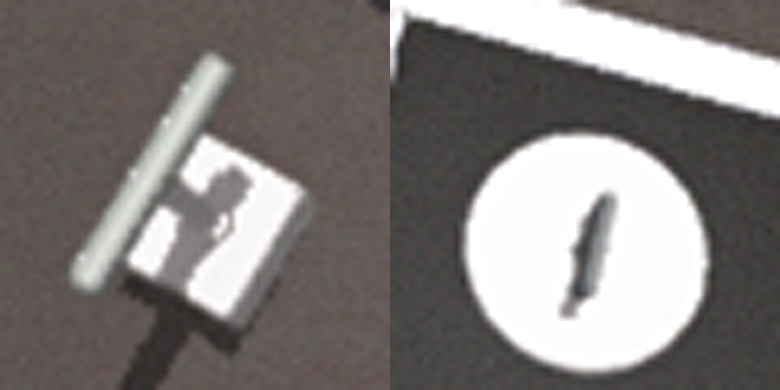

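View pics/z2.png

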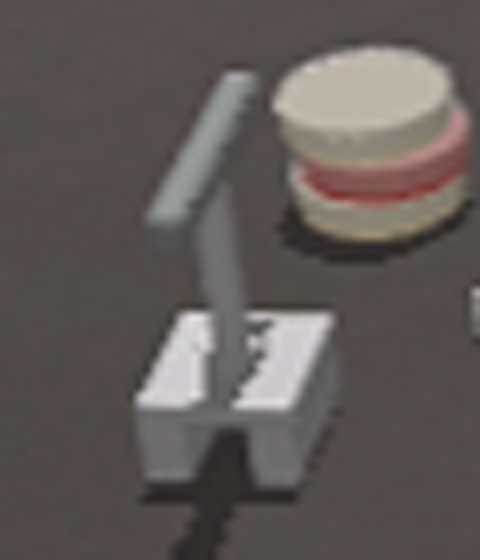

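```bash
cat > h.py <<'E'
import numpy as np,cv2
from cell import robot, read_camera
def ray(c,p):
    d=c["R"].T@np.linalg.solve(c["intrinsics"],np.array([p[0],p[1],1.0])); o=-c["R"].T@c["t"]; return o,d
def plane(c,p,z):
    o,d=ray(c,p); return o+d*(z-o[2])/d[2]
def proj(c,X):
    q=c["intrinsics"]@(c["R"]@np.asarray(X)+c["t"]); return q[:2]/q[2]
def two(c1,p1,c2,p2):
    o1,d1=ray(c1,p1);o2,d2=ray(c2,p2)
    A=np.stack([d1,-d2],1);s=np.linalg.lstsq(A,o2-o1,rcond=None)[0]
    a=o1+s[0]*d1;b=o2+s[1]*d2; return (a+b)/2,np.linalg.norm(a-b)
E
python3 - <<'E'
from h import *
top=read_camera("top");sc=read_camera("scene")
f=lambda x,y:(120+(x+.5)/6.5-.5,155+(y+.5)/6.5-.5)
g=lambda x,y:(130+(x+.5)/8-.5,185+(y+.5)/8-.5)
e1,e2=f(220,65),f(88,282)
print("ends",[plane(top,e,.10) for e in(e1,e2)])
P=[plane(top,e,.10) for e in(e1,e2)];d=P[0]-P[1];print("len",np.linalg.norm(d),"yaw",np.degrees(np.arctan2(d[1],d[0])),"mid",(P[0]+P[1])/2)
print("tri ends",two(top,f(216,68),sc,g(238,85)),two(top,f(90,277),sc,g(165,225)))
# head top corners z=.028
for q in [(203,135),(308,200),(237,325),(128,265)]: print("head",plane(top,f(*q),.028))
# hub
h=lambda x,y:(374+(x-390+.5)/6.5-.5,155+(y+.5)/6.5-.5)
im=top["frame"];gr=cv2.cvtColor(im,cv2.COLOR_RGB2GRAY)
m=np.zeros_like(gr);m[170:216,380:430]=(gr[170:216,380:430]>150)*255
cs,_=cv2.findContours(m,cv2.RETR_EXTERNAL,cv2.CHAIN_APPROX_NONE);c=max(cs,key=cv2.contourArea)
el=cv2.fitEllipse(c);print(el,"hub",plane(top,el[0],.068))
print("hub diam",el[1][0]/454*np.linalg.norm(plane(top,el[0],.068)+top["R"].T@top["t"]))
P=[plane(top,h(*q),.084) for q in [(608,197),(583,297)]];d=P[0]-P[1];print("wing",P,np.linalg.norm(d),np.degrees(np.arctan2(d[1],d[0])))
E
```

```text
ends [array([0.59658807, 0.31892253, 0.1       ]), array([0.52848738, 0.35656972, 0.1       ])]
len 0.0778139782227504 yaw -28.93454696912755 mid [0.56253773 0.33774613 0.1       ]
tri ends (array([0.59580272, 0.31964403, 0.09770925]), np.float64(0.0021635948911825843)) (array([0.53031114, 0.35605078, 0.09664284]), np.float64(0.001931129755354846))
head [0.59182368 0.34135683 0.028     ]
head [0.56932005 0.30560911 0.028     ]
head [0.52741255 0.32759437 0.028     ]
head [0.54786271 0.36438085 0.028     ]
((403.65728759765625, 193.44479370117188), (34.90380859375, 37.148319244384766), 123.87405395507812) hub [ 0.53908342 -0.19109194  0.068     ]
hub diam 0.0753650962590789
wing [array([ 0.5536046, -0.1942805,  0.084    ]), array([ 0.52191897, -0.18422605,  0.084     ])] 0.033242604255157154 -17.605216715933764
```

The key measures about (0.561, 0.336) with the bar at -29°, and the bar height triangulates to 0.097 against 0.095 given. The screw measures about (0.539, -0.191) with the wing at about -18°, and the hub diameter is 75 mm against 76 given. On the way to the key I'll pass over the screw to check the wing from close up.

```bash
cat >> h.py <<'E'
from scipy.spatial.transform import Rotation as Ro
def togo(pos,yawdeg):
    s=robot.observe(); R=Ro.from_euler("xyz",s["tool_rot"]); T=Ro.from_euler("xyz",[np.pi,0,np.radians(yawdeg)])
    print("shift cm",(R.inv().apply(np.array(pos)-s["tool_pos"])*100).round(2),"turn deg",np.degrees((R.inv()*T).as_rotvec()).round(2))
E
python3 -c "
from h import *
togo([.50,-.25,.30],72);togo([.561,.336,.2],151)"
```

```text
shift cm [ 37.12 -10.7   -5.45] turn deg [-3.000e-02 -2.000e-02 -5.018e+01]
shift cm [ 64.57 -62.82   4.59] turn deg [-2.0000e-02 -5.0000e-02 -1.2918e+02]
```

```bash
python3 -m crank '[[4,-1,-4,0,0,-6,1],[10,-3,-5.5,0,0,-14,1],[16,-4.6,-5.5,0,0,-23,1],[22,-6.3,-5.5,0,0,-32,1],[28,-8,-5.5,0,0,-40,1]]'; python3 -c "
from h import *
togo([.50,-.25,.30],72)"
```

```text
time: 0.88
tool_pos: [0.4253, -0.3087, 0.3008]
tool_rot: [3.141, 0.0, 1.083]
contact_force: [0.5, -1.1, -0.2]
opening: 0.0914
shift cm [8.68 3.85 0.08] turn deg [ 0.02  0.02 -9.92]
```

```bash
python3 -m crank '[[5,2,0,0,0,-5,1],[8.5,3.8,0,0,0,-10,1],[8.5,3.8,0,0,0,-10,1],[8.5,3.8,0,0,0,-10,1]]'; python3 -c "
from h import *
c=read_camera('wrist');cv2.imwrite('pics/w1.png',c['frame'][:,:,::-1]);print(proj(c,[.539,-.191,.068]))
np.savez('w1.npz',**c)
togo([.561,.336,.2],151)"
```

```text
time: 1.38
tool_pos: [0.4971, -0.2534, 0.3005]
tool_rot: [-3.141, 0.0, 1.253]
contact_force: [-0.7, 0.3, 0.9]
opening: 0.0919
[271.70077471 117.00606816]
shift cm [ 58.02 -12.39  10.05] turn deg [-4.000e-02 -1.000e-02 -7.927e+01]
```

View pics/w1.png

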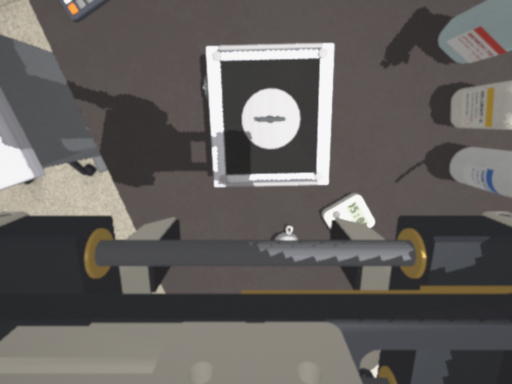

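The wrist view shows the hub at about (271,118), and the prediction was (271.7,117). The wing lies from about x=254 to x=286 in the image. Next I'll measure its angle.

Run:
```python
from h import *
c=dict(np.load('w1.npz'));g=cv2.cvtColor(c['frame'],cv2.COLOR_RGB2GRAY)
m=np.zeros_like(g);m[85:152,238:304]=(g[85:152,238:304]>150)*255
cs,_=cv2.findContours(m,cv2.RETR_EXTERNAL,cv2.CHAIN_APPROX_NONE);k=max(cs,key=cv2.contourArea);el=cv2.fitEllipse(k);print(el,plane(c,el[0],.068))
cv2.imwrite('pics/z3.png',cv2.resize(c['frame'][95:143,246:296,::-1],(750,600) if 0 else (600,576),interpolation=cv2.INTER_CUBIC))
d=np.zeros_like(g);d[105:132,250:292]=(g[105:132,250:292]<150)*255
k=max(cv2.findContours(d,cv2.RETR_EXTERNAL,cv2.CHAIN_APPROX_NONE)[0],key=cv2.contourArea);r=cv2.minAreaRect(k);print(r)
b=cv2.boxPoints(r);P=[plane(c,q,.08) for q in b];print(np.round(P,4));
for i in range(2):
  v=P[i+1]-P[i];print(np.linalg.norm(v),np.degrees(np.arctan2(v[1],v[0])))
print(np.mean(P,0))
```

```text
((270.81158447265625, 118.00676727294922), (57.18586730957031, 59.8437614440918), 174.4212188720703) [ 0.53753135 -0.19183378  0.068     ]
((269.0, 118.5), (5.0, 28.0), 90.0)
[[ 0.5188 -0.1833  0.08  ]
 [ 0.5521 -0.1943  0.08  ]
 [ 0.5503 -0.2001  0.08  ]
 [ 0.5169 -0.189   0.08  ]]
0.03507262230122646 -18.23485329579114
0.006062865799582141 -106.78686030363397
[ 0.53451385 -0.19166073  0.08      ]
```

View pics/z3.png

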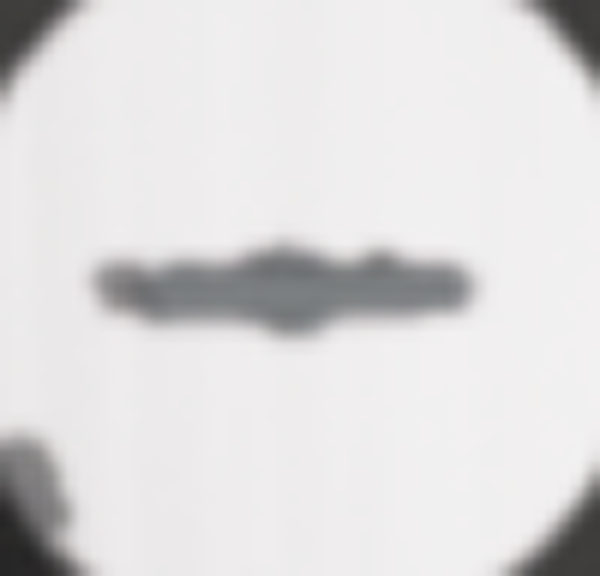

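```bash
python3 -m crank '[[5,-1,0,0,0,-8,1],[11,-2.2,0,0,0,-18,1],[17,-3.4,0,0,0,-28,1],[23,-4.7,0,0,0,-38,1],[29,-6,0,0,0,-48,1]]'; python3 -c "
from h import *
togo([.561,.336,.28],151)"
```

```text
time: 2.05
tool_pos: [0.5308, 0.0415, 0.3011]
tool_rot: [3.141, 0.001, 2.094]
contact_force: [1.1, -0.6, -0.4]
opening: 0.092
shift cm [24.   17.33  2.1 ] turn deg [ 1.000e-02  5.000e-02 -3.103e+01]
```

```bash
python3 -c "
from h import *
togo([.622,.302,.26],151)"; python3 -m crank '[[3.3,4.4,0,0,0,-8,1],[6.6,9,1,0,0,-16,1],[10,13.5,2,0,0,-24,1],[13.3,18,4,0,0,-31,1],[16.5,22,4,0,0,-31,1]]'; python3 -c "
from h import *
togo([.622,.302,.26],151)"
```

```text
shift cm [18.01 20.91  4.11] turn deg [ 1.000e-02  5.000e-02 -3.103e+01]
time: 2.68
tool_pos: [0.6404, 0.2933, 0.2587]
tool_rot: [-3.139, -0.002, 2.631]
contact_force: [1.1, -0.6, -0.2]
opening: 0.0918
shift cm [ 2.03 -0.14 -0.13] turn deg [-0.16 -0.11 -0.26]
```

```bash
python3 -m crank '[[1.5,0,0,0,0,0,1],[1.5,0,0,0,0,0,1]]'; python3 -c "
from h import *
c=read_camera('wrist');cv2.imwrite('pics/w2.png',c['frame'][:,:,::-1]);print(proj(c,[.561,.336,.102]),proj(c,[.561,.336,.028]))
np.savez('w2.npz',**c)
cv2.imwrite('pics/z4.png',cv2.resize(c['frame'][40:240,150:400,::-1],(750,600),interpolation=cv2.INTER_CUBIC))
"
```

```text
time: 2.92
tool_pos: [0.6262, 0.3001, 0.2609]
tool_rot: [-3.141, -0.0, 2.632]
contact_force: [1.1, -1.3, -0.3]
opening: 0.0916
[255.21182131 115.46833866] [255.20593909 116.9238845 ]
```

View pics/z4.png

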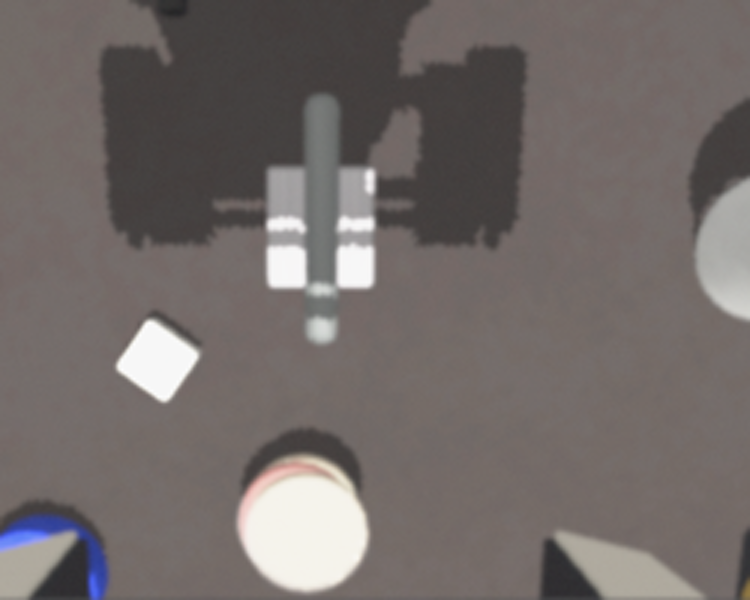

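The bar runs vertically in the crop from (322,95) to (321,343), so it lines up with the tool. I'll use its centre to refine the grip point.

```bash
python3 -c "
from h import *
c=dict(np.load('w2.npz'))
f=lambda x,y:(150+(x+.5)/3-.5,40+(y+.5)/3-.5)
a,b=plane(c,f(322,95),.102),plane(c,f(321,343),.102);print(a,b,np.linalg.norm(a-b),np.degrees(np.arctan2(*(b-a)[1::-1])),(a+b)/2)
h=np.mean([plane(c,f(*p),.028) for p in [(267,167),(375,167),(267,288),(375,288)]],0);print('head',h)
togo((a+b)/2*[1,1,0]+[0,0,.095],151)"
```

```text
[0.52477062 0.35829624 0.102     ] [0.59653076 0.31793115 0.102     ] 0.08233381747607105 -29.357759467783755 [0.56065069 0.3381137  0.102     ]
head [0.56075063 0.33830605 0.028     ]
shift cm [ 7.67  0.15 16.65] turn deg [-0.    0.04 -0.26]
```

```bash
python3 -m crank '[[4,0.1,0,0,0,0,1],[7.6,0.15,2,0,0,0,1],[7.6,0.15,7,0,0,0,1],[7.6,0.15,11,0,0,0,1],[7.6,0.15,14,0,0,0,1]]'; python3 -c "
from h import *
togo([.5607,.338,.095],150.8)"
```

```text
time: 3.6
tool_pos: [0.5613, 0.337, 0.1203]
tool_rot: [-3.141, 0.0, 2.63]
contact_force: [0.6, -0.1, 0.1]
opening: 0.0916
shift cm [0.1  0.06 2.53] turn deg [-0.02  0.03 -0.12]
```

```bash
python3 -m crank '[[0.1,0.05,2,0,0,0,1],[0.1,0.05,2.5,0,0,0,1],[0.1,0.05,2.5,0,0,0,0.3],[0.1,0.05,2.5,0,0,0,0.05],[0.1,0.05,2.5,0,0,0,0.0]]' 50; python3 -m crank '[[0,0,0,0,0,0,0],[0,0,0,0,0,0,0],[0,0,0,0,0,0,0]]' 50
```

```text
time: 4.22
tool_pos: [0.561, 0.3403, 0.0967]
tool_rot: [3.14, 0.001, 2.632]
contact_force: [-0.7, 0.4, -0.4]
opening: 0.0668
time: 4.6
tool_pos: [0.5605, 0.3403, 0.0957]
tool_rot: [-3.142, 0.0, 2.632]
contact_force: [-0.4, 0.1, -0.0]
opening: 0.0364
```

```bash
python3 -m crank '[[0,0,0,0,0,0,0],[0,0,0,0,0,0,0],[0,0,0,0,0,0,0],[0,0,0,0,0,0,0],[0,0,0,0,0,0,0]]' 50
```

```text
time: 5.22
tool_pos: [0.5605, 0.3402, 0.0956]
tool_rot: [-3.141, -0.0, 2.632]
contact_force: [-1.2, 0.7, -1.1]
opening: 0.0111
```

```bash
python3 -m crank '[[0,0,-2,0,0,0,0],[0,0,-5,0,0,0,0],[0,0,-9,0,0,0,0],[0,0,-13,0,0,0,0],[0,0,-17,0,0,0,0]]' 55; python3 -c "
from h import *
togo([.538,-.1915,.265],162)"
```

```text
time: 5.85
tool_pos: [0.5602, 0.3401, 0.2664]
tool_rot: [-3.141, -0.001, 2.632]
contact_force: [0.1, 0.5, -2.6]
opening: 0.0113
shift cm [-23.98 -47.5    0.17] turn deg [ -0.05  -0.04 -11.18]
```

```bash
python3 -m crank '[[-1,-2,0,0,0,0,0],[-3,-6,0,0,0,-1,0],[-5.3,-10.5,0,0,0,-3,0],[-7.5,-15,0,0,0,-4,0],[-9.8,-19.5,0,0,0,-5,0]]'; python3 -m crank '[[-2.2,-4.5,0,0,0,-1,0],[-4.5,-9,0,0,0,-2,0],[-6.7,-13.5,0,0,0,-3,0],[-9,-18,0,0,0,-4,0],[-11,-22,0,0,0,-5,0]]';python3 -c "
from h import *
togo([.538,-.1915,.265],162)"
```

```text
time: 6.48
tool_pos: [0.5505, 0.1207, 0.2654]
tool_rot: [-3.141, -0.0, 2.72]
contact_force: [1.1, -0.6, -2.8]
opening: 0.0115
time: 7.1
tool_pos: [0.5609, -0.1253, 0.2654]
tool_rot: [-3.142, -0.001, 2.807]
contact_force: [0.6, 0.0, -2.4]
opening: 0.0112
shift cm [-0.01 -7.    0.04] turn deg [-0.   -0.03 -1.18]
```

```bash
python3 -m crank '[[0,-3,0,0,0,-1,0],[0,-5.5,0,0,0,-1,0],[0,-6.5,0,0,0,-1,0],[0,-6.5,0,0,0,-1,0],[0,-6.5,0,0,0,-1,0]]';python3 -c "
from h import *
togo([.538,-.1915,.265],162)
for n in ['top','scene','wrist']:
  c=read_camera(n);cv2.imwrite(f'pics/{n}5.png',c['frame'][:,:,::-1]);np.savez(f'{n}5.npz',**c)
  p=robot.observe()['tool_pos'];print(n,proj(c,p),proj(c,p-[0,0,.095]),proj(c,[.538,-.1915,.068]))
"
```

```text
time: 7.72
tool_pos: [0.5402, -0.184, 0.2657]
tool_rot: [3.141, -0.0, 2.825]
contact_force: [0.6, -0.1, -2.7]
opening: 0.0112
shift cm [-0.03 -0.78  0.07] turn deg [ 0.02 -0.   -0.13]
top [436.02920715 169.17888679] [416.71157877 181.96629698] [403.89252986 193.95898126]
scene [358.77235177 100.38397267] [355.48992395 136.34765525] [355.06783624 171.94858925]
wrist [255.5039726  249.57130257] [255.26735764 201.54752227] [248.89625191 178.8341373 ]
```

View pics/top5.png

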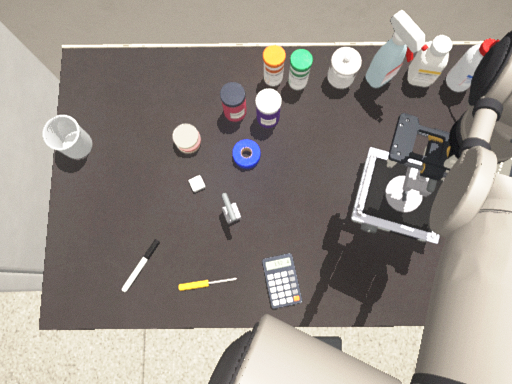

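View pics/scene5.png

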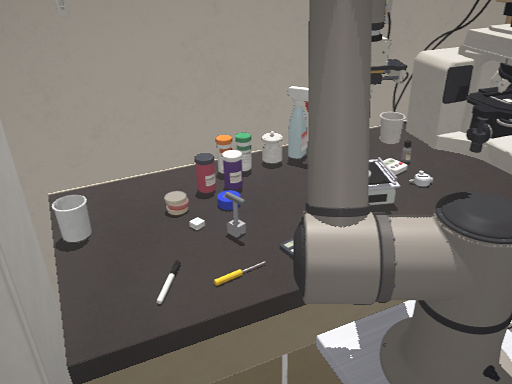

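View pics/wrist5.png

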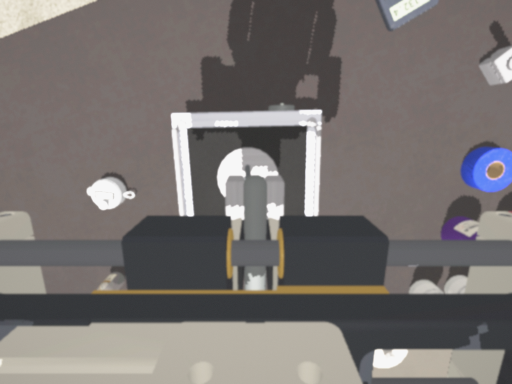

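The key is in the jaws and its head looks symmetric about the bar at (236–283, 178–215). I'll check its tilt and offset by comparing its known corners with the picture.

Run:
```python
from h import *
c=dict(np.load('wrist5.npz'))
s=robot.observe();R=Ro.from_euler("xyz",s["tool_rot"])
for q in [(.025,.023,.067),(.025,-.023,.067),(.025,.023,.095),(.025,-.023,.095),(.025,.009,.095),(.025,-.009,.095),(.042,.006,-.007),(.042,-.006,-.007)]:
    print(q,proj(c,R.apply(q)+s["tool_pos"]).round(1))
cv2.imwrite('pics/z5.png',cv2.resize(c['frame'][130:230,190:320,::-1],(780,600),interpolation=cv2.INTER_CUBIC))
```

```text
(0.025, 0.023, 0.067) [285.6 180.1]
(0.025, -0.023, 0.067) [225.1 180.1]
(0.025, 0.023, 0.095) [282.1 173.5]
(0.025, -0.023, 0.095) [228.5 173.5]
(0.025, 0.009, 0.095) [265.8 173.5]
(0.025, -0.009, 0.095) [244.8 173.5]
(0.042, 0.006, -0.007) [267.9 176.4]
(0.042, -0.006, -0.007) [243.2 176.4]
```

View pics/z5.png

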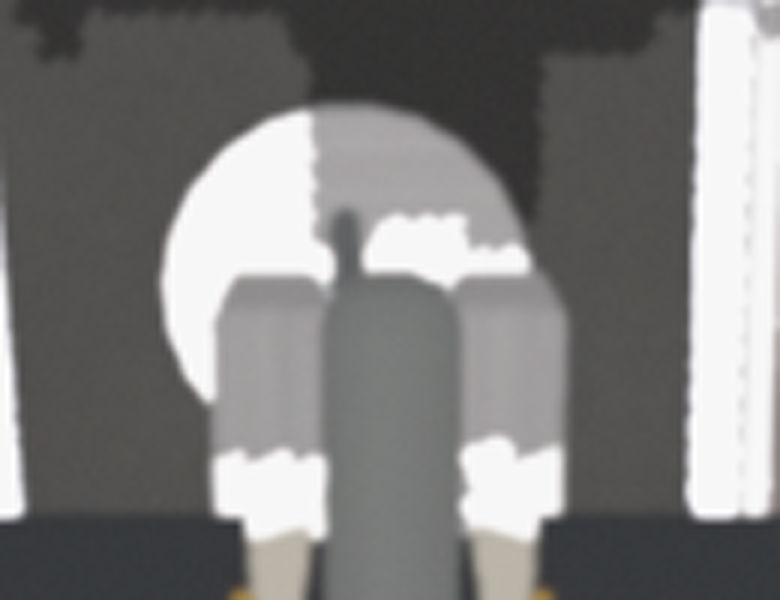

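Run:
```python
from h import *
c=dict(np.load('wrist5.npz'))
s=robot.observe();R=Ro.from_euler("xyz",s["tool_rot"]);f=lambda x,y:(190+(x+.5)/6-.5,130+(y+.5)/6-.5)
print(s["tool_pos"])
for q in [(345,215),(347,260)]:
    P=plane(c,f(*q),.084); print(P,R.inv().apply(P-s["tool_pos"]))
# hub: circle left edge 162, top edge 103, right? 
for q in [(162,280),(345,103)]:
    P=plane(c,f(*q),.068); print(P,R.inv().apply(P-s["tool_pos"]),np.linalg.norm((P-[.538,-.1915,.068])))
togo([.538,-.1915,.265],162)
```

```text
[ 0.54019138 -0.18404818  0.26573815]
[ 0.51926659 -0.18713657  0.084     ] [ 0.01893727 -0.00945403  0.18173646]
[ 0.52779972 -0.18958122  0.084     ] [ 0.01006696 -0.00912498  0.18173693]
[ 0.52247168 -0.2284813   0.068     ] [ 0.00303949 -0.04775532  0.1977343 ] 0.040109166481949246
[ 0.49994474 -0.18112687  0.068     ] [ 0.03917082 -0.00974963  0.19773541] 0.03944368823319794
shift cm [-0.02 -0.78  0.07] turn deg [ 0.    0.   -0.11]
```

```bash
python3 -m crank '[[0.2,-0.6,0,0,0,0,0],[0.2,-0.9,2,0,0,0,0],[0.2,-0.9,5,0,0,0,0],[0.2,-0.9,7.3,0,0,0,0],[0.2,-0.9,7.3,0,0,0,0]]';python3 - <<'E'
from h import *
c=read_camera('wrist');np.savez('wrist6.npz',**c);s=robot.observe();R=Ro.from_euler("xyz",s["tool_rot"])
print(s['tool_pos'],s['contact_force'])
for q in [(.025,.023,.095),(.025,-.023,.095),(.025,.009,.095),(.025,-.009,.095)]:
    print(q,proj(c,R.apply(q)+s["tool_pos"]).round(1))
cv2.imwrite('pics/z6.png',cv2.resize(c['frame'][100:230,170:340,::-1],(784,600),interpolation=cv2.INTER_CUBIC))
E
```

```text
time: 8.5
tool_pos: [0.5341, -0.1925, 0.1911]
tool_rot: [3.141, -0.004, 2.824]
contact_force: [-0.2, 0.1, -2.7]
opening: 0.0113
[ 0.53499133 -0.19292703  0.19262473] [ 0.1275178   0.32369303 -2.25621328]
(0.025, 0.023, 0.095) [282.1 175.2]
(0.025, -0.023, 0.095) [228.3 175.2]
(0.025, 0.009, 0.095) [265.7 175.2]
(0.025, -0.009, 0.095) [244.7 175.2]
```

View pics/z6.png

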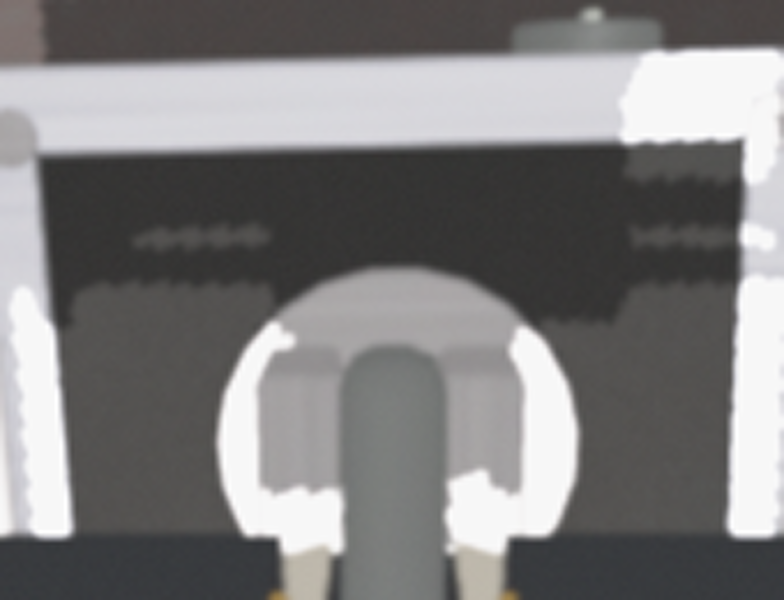

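Run:
```python
from h import *
c=dict(np.load('wrist6.npz'))
s=robot.observe();R=Ro.from_euler("xyz",s["tool_rot"]);f=lambda x,y:(170+(x+.5)/4.61-.5,100+(y+.5)/4.61-.5)
for q in [(397,267),(217,440),(578,440)]:
    P=plane(c,f(*q),.068); print(R.inv().apply(P-s["tool_pos"]))
for q in [(325,347),(460,347)]:   # head bottom edge
    P=plane(c,f(*q),s["tool_pos"][2]-.095); print('head',R.inv().apply(P-s["tool_pos"]))
togo([.538,-.1915,.1636],162)
```

```text
[0.03656634 0.00053938 0.12466403]
[-0.00015461 -0.03770331  0.12462432]
[-0.00017345  0.03903845  0.12462495]
head [ 0.02529662 -0.01288468  0.09502708]
head [0.02529069 0.0121151  0.09502729]
shift cm [-0.24  0.23  2.9 ] turn deg [ 0.   -0.06 -0.18]
```

```bash
python3 -m crank '[[-0.1,0.1,0,0,0,0,0],[-0.1,0.1,0.6,0,0,0,0],[-0.1,0.1,1.2,0,0,0,0],[-0.1,0.1,1.7,0,0,0,0],[-0.1,0.1,2.0,0,0,0,0]]'; python3 -m crank '[[0,0,0.2,0,0,0,0],[0,0,0.4,0,0,0,0],[0,0,0.6,0,0,0,0],[0,0,0.6,0,0,0,0]]'
```

```text
time: 9.18
tool_pos: [0.5363, -0.1922, 0.1722]
tool_rot: [-3.142, -0.001, 2.824]
contact_force: [0.2, -1.1, -2.3]
opening: 0.0112
time: 9.68
tool_pos: [0.5364, -0.1922, 0.1666]
tool_rot: [-3.142, -0.0, 2.824]
contact_force: [-1.0, 0.5, -2.5]
opening: 0.0112
```

```bash
python3 -m crank '[[0,0,0.1,0,0,0,0],[0,0,0.2,0,0,0,0],[0,0,0.2,0,0,0,0]]'; python3 -m crank '[[0,0,0.1,0,0,0,0],[0,0,0.15,0,0,0,0],[0,0,0.15,0,0,0,0]]'
```

```text
time: 10.05
tool_pos: [0.5364, -0.1922, 0.1646]
tool_rot: [-3.142, -0.0, 2.824]
contact_force: [-0.6, 0.4, -2.3]
opening: 0.0119
time: 10.42
tool_pos: [0.5365, -0.1923, 0.1635]
tool_rot: [-3.141, 0.0, 2.824]
contact_force: [-0.3, 0.4, -0.1]
opening: 0.0119
```

```bash
python3 -m crank '[[0,0,0.05,0,0,0,0],[0,0,0.1,0,0,0,0],[0,0,0.1,0,0,0,0]]'
```

```text
time: 10.8
tool_pos: [0.5367, -0.1926, 0.1635]
tool_rot: [-3.141, 0.002, 2.824]
contact_force: [-3.6, -0.1, 7.2]
opening: 0.0116
```

The key touched at a TCP height of 0.1635, where 0.1636 was expected, so it is down. I'll open the jaws slightly and re-grip so it sits flat before I turn it.

```bash
python3 -m crank '[[0,0,-0.1,0,0,0,0.25],[0,0,-0.1,0,0,0,0.25],[0,0,-0.1,0,0,0,0.25],[0,0,-0.1,0,0,0,0.25]]';python3 - <<'E'
from h import *
c=read_camera('wrist');s=robot.observe()
print(s['tool_pos'],s['contact_force'],s['opening'])
cv2.imwrite('pics/z7.png',cv2.resize(c['frame'][100:260,150:360,::-1],(784,597),interpolation=cv2.INTER_CUBIC))
E
```

```text
time: 11.3
tool_pos: [0.5365, -0.1922, 0.163]
tool_rot: [3.142, -0.0, 2.824]
contact_force: [-0.3, 1.1, 1.4]
opening: 0.0225
[ 0.53649051 -0.19218649  0.163088  ] [-0.41309133  0.41677177  0.22010571] 0.022944634641337187
```

View pics/z7.png

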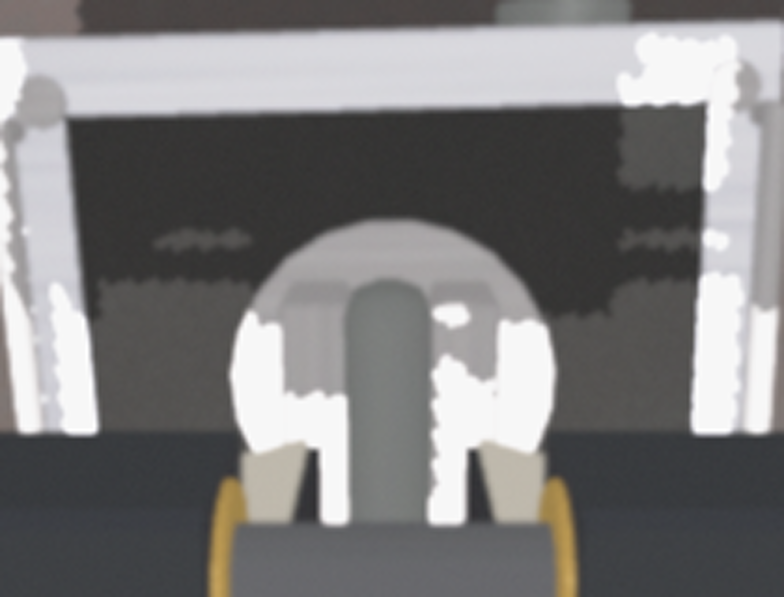

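The released key stands upright. Its head is centred at 390 in the crop and the hub at 393. Next I'll re-grip and turn.

```bash
python3 -m crank '[[0,0,0,0,0,0,0],[0,0,0,0,0,0,0],[0,0,0,0,0,0,0],[0,0,0,0,0,0,0]]' 55; python3 -m crank '[[0,0,0,0,0,4,0],[0,0,0,0,0,8,0],[0,0,0,0,0,12,0],[0,0,0,0,0,16,0],[0,0,0,0,0,20,0]]'; python3 -c "
from h import *
s=robot.observe();print(s['torque'],s['qpos'])"
```

```text
time: 11.85
tool_pos: [0.5364, -0.1922, 0.1631]
tool_rot: [-3.142, -0.0, 2.824]
contact_force: [0.3, -0.1, -1.6]
opening: 0.0114
time: 12.48
tool_pos: [0.5366, -0.1919, 0.1631]
tool_rot: [3.141, -0.0, 2.473]
contact_force: [0.5, 0.6, -1.4]
opening: 0.0117
[ 0.41125367 -0.39976123  0.05804754] [-4.78202325e-01  4.98551607e-01  1.51690390e+00  7.36664602e-04
  1.12628330e+00 -1.38067619e+00]
```

```bash
python3 -m crank '[[0,0,0.05,0,0,4,0],[0,0,0.05,0,0,8,0],[0,0,0.05,0,0,12,0],[0,0,0.05,0,0,16,0],[0,0,0.05,0,0,20,0]]'; python3 -c "
from h import *
s=robot.observe();print(s['torque'])"; python3 -m crank '[[0,0,0,0,0,4,0],[0,0,0,0,0,8,0],[0,0,0,0,0,12,0],[0,0,0,0,0,16,0],[0,0,0,0,0,20,0]]'; python3 -m crank '[[0,0,0,0,0,2,0],[0,0,0,0,0,2,0]]'; python3 -c "
from h import *
s=robot.observe();print(s['torque'])"
```

```text
time: 13.1
tool_pos: [0.5371, -0.1916, 0.1631]
tool_rot: [3.14, 0.0, 2.124]
contact_force: [1.6, 2.0, 1.4]
opening: 0.0115
[ 0.51497849 -0.53731743  0.16135797]
time: 13.72
tool_pos: [0.5374, -0.1917, 0.1632]
tool_rot: [3.139, 0.0, 1.775]
contact_force: [1.9, 2.6, 1.0]
opening: 0.0119
time: 13.98
tool_pos: [0.5373, -0.192, 0.1633]
tool_rot: [3.14, 0.0, 1.743]
contact_force: [2.5, 3.2, 3.6]
opening: 0.011
[ 0.66459065 -0.85812251  0.15966505]
```

So far the key has turned 1.08 rad. Less the 0.34 of free play, the screw should be at about 0.74, and an eighth of a turn is 0.785. I'll turn a further 24°, which stays well short of the stop.

```bash
python3 -m crank '[[0,0,0,0,0,5,0],[0,0,0,0,0,10,0],[0,0,0,0,0,15,0],[0,0,0,0,0,20,0],[0,0,0,0,0,24,0]]';  python3 -m crank '[[0,0,0,0,0,0,0],[0,0,0,0,0,0,0]]'; python3 -c "
from h import *
s=robot.observe();print(s['torque'],s['qpos'])"
```

```text
time: 14.6
tool_pos: [0.5373, -0.1928, 0.1633]
tool_rot: [3.139, 0.001, 1.322]
contact_force: [4.3, 1.3, 2.0]
opening: 0.0113
time: 14.85
tool_pos: [0.5372, -0.1927, 0.1632]
tool_rot: [3.139, 0.001, 1.325]
contact_force: [4.8, 0.4, 3.0]
opening: 0.0115
[ 0.00241268 -1.09011474  0.03408407] [-4.78631060e-01  4.98657655e-01  1.51639267e+00 -7.24119938e-05
  1.12428726e+00 -2.32599912e-01]
```

```bash
python3 -m crank '[[0,0,0,0,0,-1.5,0],[0,0,-0.05,0,0,-1.5,0.3],[0,0,-0.05,0,0,-1.5,0.3],[0,0,-0.05,0,0,-1.5,0.4],[0,0,-0.05,0,0,-1.5,0.4]]'; python3 -m crank '[[0,0,0,0,0,0,0.4],[0,0,-1,0,0,0,0.4],[0,0,-3,0,0,0,0.4],[0,0,-6,0,0,0,0.5],[0,0,-10,0,0,0,0.6]]'; python3 -m crank '[[-3,0,0,0,0,0,0.6],[-7,0,0,0,0,0,0.6],[-7,0,0,0,0,0,0.6],[-7,0,0,0,0,0,0.6]]';python3 - <<'E'
from h import *
for n in ['top','scene','wrist']:
  c=read_camera(n);cv2.imwrite(f'pics/{n}8.png',c['frame'][:,:,::-1]);np.savez(n+'8.npz',**c)
E
```

```text
time: 15.48
tool_pos: [0.5361, -0.1921, 0.1629]
tool_rot: [-3.14, -0.0, 1.349]
contact_force: [-0.3, 0.0, -0.4]
opening: 0.0362
time: 16.1
tool_pos: [0.5361, -0.192, 0.2642]
tool_rot: [-3.14, -0.0, 1.35]
contact_force: [0.1, -0.4, 0.1]
opening: 0.0513
time: 16.6
tool_pos: [0.5211, -0.2602, 0.2636]
tool_rot: [3.141, -0.0, 1.349]
contact_force: [0.4, 0.1, 0.1]
opening: 0.0551
```

View pics/wrist8.png

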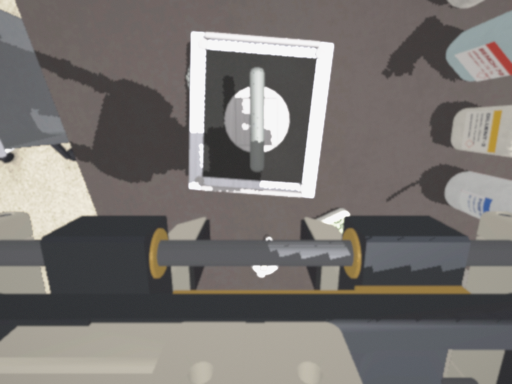

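View pics/top8.png

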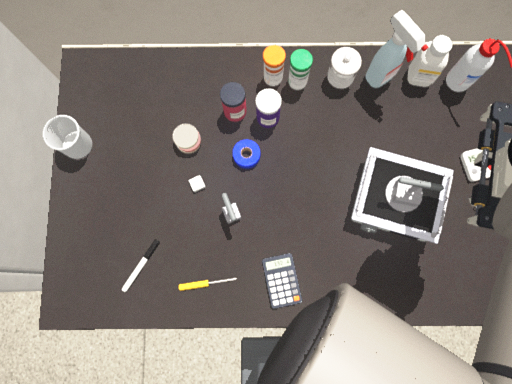

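The wrist view shows the key standing free on the screw, with its bar running vertically from (258,68) to (258,168). The small key is still near (230,208) in the top view. Next I'll measure the key's angle, uprightness and seating height.

Run:
```python
from h import *
c=dict(np.load('wrist8.npz'))
cv2.imwrite('pics/z9.png',cv2.resize(c['frame'][50:190,170:350,::-1],(771,600),interpolation=cv2.INTER_CUBIC))
t=dict(np.load('top8.npz'));cv2.imwrite('pics/z10.png',cv2.resize(t['frame'][150:230,360:460,::-1],(750,600),interpolation=cv2.INTER_CUBIC))
for C in (c,t): print([proj(C,[.5375,-.192,z]).round(1) for z in(.068,.096,.17)])
a=cv2.imread('pics/top0.png')[185:235,210:250].astype(int);b=cv2.imread('pics/top8.png')[185:235,210:250].astype(int);print('small diff',abs(a-b).mean(),abs(a-b).max())
```

```text
[array([256.9, 119.1]), array([257. , 118.8]), array([257.7, 117.6])]
[array([404.2, 194.2]), array([408.4, 191.5]), array([421.1, 183.5])]
small diff 3.3303333333333334 13
```

View pics/z9.png

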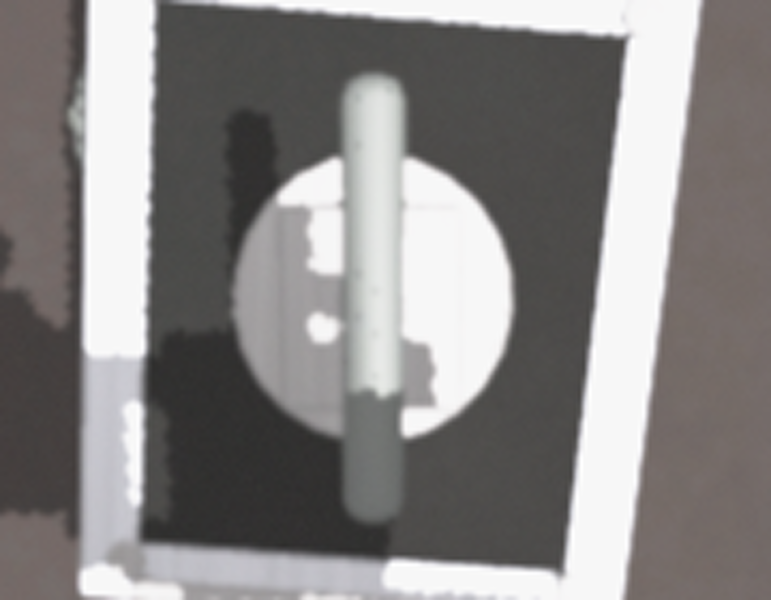

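View pics/z10.png

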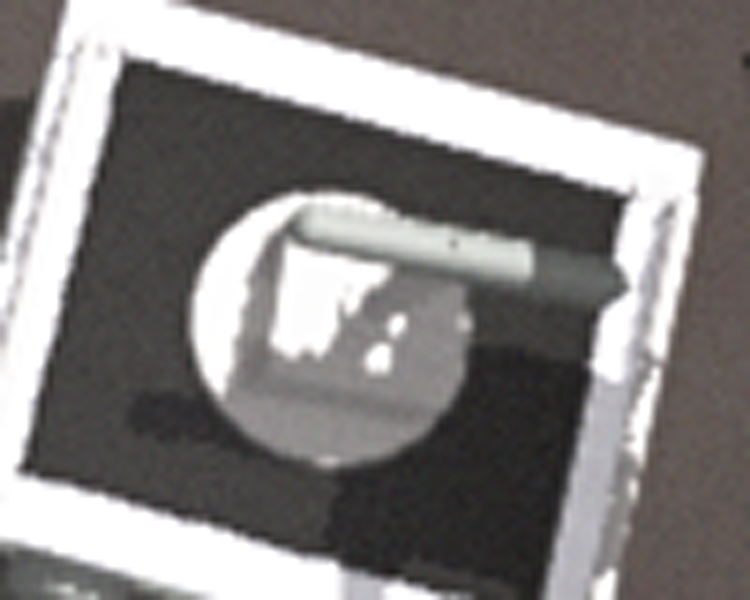

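```bash
python3 -c "
from cell import robot
print(robot.observe()['time'],robot.hand_in())"
```

```text
the job is handed in; nothing more can be done
16.75 None
```

I gripped the larger key by its bar, lowered it square over the wing until it sat down on the hub, and turned it clockwise. I handed the job in at 16.75 s with the gripper clear. I let go of the key once before turning so it could sit flat.

**Seating:** The key bottomed at a TCP height of 0.1635 m, where 0.1636 m was expected. Released, it stood centred on the hub to about 1 mm.

**Turn:** I turned the key about 1.5 rad. Less the 0.34 rad of free play, the screw should be at about 1.15 rad, against 0.785 needed. The wing is hidden inside the slot, so I worked this angle out from the key's turn and did not see it. I had nearly stopped at about 0.74 rad, noticed it was short, and turned on.

**End state:**
- **Larger key:** In the top view the key's bar is within 0.3 px of where an upright, seated key should appear. The wrist view is about 2 px (1.5 mm) off, which is within the camera calibration.
- **Smaller key:** It looks unchanged in the before and after top views.
- **Forces:** The wrist force readings stayed below about 9 N.

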